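# Open the amber syrup jar whose cap may turn either way

### The arm

A 6-joint arm with a two-finger parallel gripper is mounted at the origin on a cart in front of the work surface, level with it; the furniture and walls round the work are solid. World frame = base frame: x ahead of the robot, y to its left, z up, the work surface at z = 0. Lengths are in m, angles in rad, forces in N, time in s.
With the tool pointing down it reaches from about 0.375 to 0.9 m from the base axis. Payload 3.1 kg.
Tool frame: the origin (TCP) lies where the fingers leave the gripper's body, on its centre line; the fingertips stand 73 mm ahead of it and the grasp point (between the pads) lies 54 mm ahead of it; z points along the fingers, y is the line along which they close (so a half turn about z gives the same grasp; the last joint's range is limited). The gripper opens to 85 mm and grips with 20 to 120 N. Pads are 22 mm wide; open, the fingers measure 114 mm over their backs; the gripper's body (76 mm by 85 mm) begins 54 mm behind the grasp point. The pads swing forward as they close: fully open they stand 13 mm farther back than shut.
Start: joints at [1.054, 0.527, 1.433, -0, 1.181, -0.178], TCP at [0.207, 0.59, 0.304] pointing down, gripper open.
Joint ranges: [-3.08, 3.08], [-0.75, 2.2], [0.22, 2.44], [-1.43, 4.57], [0, 2.65], [-2.85, 2.85]. Speed limits (rad/s): [2.79, 2.79, 3.14, 3.14, 3.14, 3.14].

### API

Orientations are given as a unit quaternion [x, y, z, w].
In Python, from station import manip gives the robot as it stands.
- The arm moves only by the shell command python3 -m crank 'ROWS' [FORCE]. ROWS is JSON, a list of rows, each an object with "dp": the shift along the tool's x, y, z normalised to -1 to 1, where 1 is 50 cm, a list of three; "delta_rot": the turn, a rotation vector about the tool's x, y, z normalised to -1 to 1, where 1 is 2 pi rad, a list of three; "fingers": the opening, from -1 (shut) to 1 (fully open). A call has 1 to 12 rows; each row shifts and turns the commanded pose from where the row before left it, along the tool's axes as they then stand; what a row does not reach is not made up. A row lasts 1/12 s, in which the tool goes at most 41.7 mm and 7.16 degrees, less where a joint would pass 70% of its speed; a pose out of reach is approached as far as the arm can. A call with a number of a shift or a turn outside -1 to 1 is refused whole. A call with a gripper value outside its range is refused whole. The fingers move at their own pace and stop on an object; FORCE is the grip in N (left out, the last holds). Time passes only in rows, so rows that do not move let the fingers close. It gives the time, the measured TCP pose, the force, the opening and the grip force at its end, in the units of the state.
- manip.sense(): the state, without advancing time (a new reading comes with each control period).
- manip.snapshot(name): name is "scene" or "top" or "wrist"; returns (picture, depth): 420x560x3 uint8, red, green, blue; 420x560 float32, m along the optical axis (not along the pixel's ray), 0 where there is no reading.
- manip.camera_model(name): a dict with "fx", "fy", "cx", "cy" (pixels), "origin" and "attitude" of the camera in the world. Camera axes: x right, y up, looking along -z (the intrinsics and any distortion apply to the point x, -y, -z); pixel columns grow to the right and rows downward; lengths in m; the calibration is good to about 2 mm. The wrist camera is an equidistant fisheye: a pixel r from the principal point sees the ray r / f radians off the axis. A picture is of the moment at which its call begins: read the wrist's pose just before it. camera_model takes no time and is no camera call; for the wrist camera it gives the pose at the moment of the call.
- manip.sign_off(): hands the job in; it is judged then, once.
The state is a dict: "t": time; "q": joint angles; "qd": joint speeds; "tau": joint torques, N m; "tcp_pos": TCP position; "tool_rot": TCP orientation; "force": force on the tool from outside, world axes, zero at the start; "ft_torque": the same for the moment, N m; "finger_gap": opening from 0.0 (shut) to 1.0 (fully open); "gripper_force": force on a finger pad.
Only numpy, scipy, OpenCV 4.12 (cv2) and the standard library are available. Lean on these libraries where they do the work, as an engineer would, in place of code of your own. Each camera call takes 0.05 s, during which the arm holds its last target. There are 200 camera calls.

### The job

Lift the copper dust guard off the amber syrup jar and hang it over the steel hanging bar so that it straddles the bar and stays there on its own. Then open the amber jar: nobody remembers which way its quick-turn cap goes, so try it one way and, if it stops, the other, until it comes free. Lift the cap off and finish still holding it level, a few centimetres straight above the jar; leave the jigger, the shot glass and the wine stopper alone.

Things in the scene. Friction and masses are not known exactly. Their poses are not given: they have to be found in the camera images.
- jar: Amber glass jar, paper label, on a dark steel foot 86 mm across; fixed to the worktop, cannot move or turn. Body 68 mm across up to 55 mm high, neck 31 mm across from 72 mm up. Origin at the centre of its underside on the worktop, z up. (A green jar of the same shape, with a fixed cap and no guard, stands near: not to be opened.)
- jar_mouth (a point): Top centre of the amber jar's neck, 118 mm above the worktop. From above, the cap opens clockwise or anticlockwise, differing by case and not visible outside. Wrong way: hard stop within 5 to 15 degrees, cannot be pulled off. Right way: turns freely, no click, lifts straight off once turned 55 to 100 degrees from its start.
- cap: Black ribbed round cap of the amber jar, 44 mm across, 26 mm tall, about 60 g; origin at the centre of its lower rim, z up along its axis. Seated, its lower rim is 98 mm and its flat top 124 mm above the worktop. Two lugs inside lock it under the neck's lip until it is turned; it does not rise while it turns.
- guard: Dust guard: copper strap bent like an upside-down U (60 mm long, 26 mm wide, 4 mm thick), about 100 g; its flat crown lies on the cap's top (underside 124 mm above the worktop). Two legs hang down 47 mm at its x = +-28 mm (52 mm clear between them). Origin: centre of the crown's underside; x from leg to leg, y along the strap's width, z up.
- hang_bar: Low steel hanging bar: a round bar 10 mm thick, 150 mm long, along its own y, on two posts, fixed to the worktop. Origin on the worktop below its middle; x across the bar, z up.
- hang_bar_mid (a point): Middle of the bar, on its centre line, 85 mm above the worktop.
- jigger: Steel double jigger, 47 mm across, 94 mm tall, standing loose behind the jars; origin at the centre of its foot. Bystander.
- shot_glass: Clear shot glass, 48 mm across, 61 mm tall, standing loose behind the jars; origin at the centre of its foot. Bystander.
- stopper: Wine stopper with white cap and black plug, 41 mm across, 56 mm tall, standing loose on its cap behind the jars; origin at the centre of its underside. Bystander.
- guard_grip (a point): Centre of the dark wooden grip that stands on the guard's crown, 18 mm above the guard's origin: 36 mm long (along the guard's x), 10 mm thick (along its y), 28 mm tall, its foot 4 mm and its top 32 mm above the origin. Same axes as the guard.
Things that resemble listed ones, but are neither listed nor needed, are in the scene too. Of the things like the cap, leave any that is green or yellow; of the rest the smaller one is meant.

How it is judged:
By the outcome, as a careful person would: the job done as asked, in the order asked, and still so for the second after the job is handed in, while the arm keeps its last pose, push and grip.
It also fails if it takes over 64 s, if anything falls off the work surface, if the arm or the gripper's body presses on something with over 40 N, if the wrist force passes 120 N, or if a joint passes its speed limit or range.

## Working session

There is one attempt and no reset: what is moved stays moved. The work goes in short steps, Python scripts to look and compute and a shell command to move; the robot and the scene stay as the last step left them, time stands still between calls to the robot, and variables do not carry over. Pictures are saved under pics/ and viewed, at most 10 in all, crops included, and the job is handed in when it is done.

```bash
ls; mkdir -p pics; cat > h.py <<'E'
import numpy as np,cv2
from station import manip
from scipy.spatial.transform import Rotation as R
def Rm(a):
    a=np.array(a,float)
    return a if a.shape==(3,3) else R.from_quat(a).as_matrix()
def pts(name):
    m=manip.camera_model(name); img,d=manip.snapshot(name)
    v,u=np.mgrid[0:d.shape[0],0:d.shape[1]].astype(float)
    x=(u-m['cx'])/m['fx'];y=(v-m['cy'])/m['fy']
    if name=='wrist':
        r=np.hypot(x,y)+1e-9;k=np.tan(np.minimum(r,1.5))/r;x=x*k;y=y*k
    P=np.stack([x*d,-y*d,-d],-1)@Rm(m['attitude']).T+np.array(m['origin'])
    P[d==0]=np.nan
    return img,d,P
def save(n,img): cv2.imwrite('pics/'+n+'.png',cv2.cvtColor(img,cv2.COLOR_RGB2BGR))
E
python3 - <<'E'
from h import *
for n in('scene','top'):
    print(n,manip.camera_model(n))
    i,d,P=pts(n);save(n,i);np.savez('pics/'+n,i=i,P=P)
print(manip.sense())
E
```

```text
pics
scene {'fx': 439.68833974891726, 'fy': 439.68833974891726, 'cx': 275.44356381250753, 'cy': 208.55469927783832, 'origin': array([-0.00735916, -0.20027369,  0.69465017]), 'attitude': array([ 0.35653843, -0.20116875, -0.454657  ,  0.79101106])}
top {'fx': 441.9866197659624, 'fy': 441.9866197659624, 'cx': 287.3989237321317, 'cy': 206.8531639664585, 'origin': array([0.35038541, 0.14017242, 1.05128233]), 'attitude': array([ 0.0661745 , -0.06950967, -0.69996369,  0.70770062])}
{'t': 0.1, 'q': array([ 1.05452595e+00,  5.28363246e-01,  1.43376868e+00,  6.20457666e-06,
        1.18142204e+00, -1.78541551e-01]), 'qd': array([ 0.00149005, -0.00342415,  0.00021402,  0.00025302, -0.00244614,
       -0.00078356]), 'tau': array([-3.77909564e-04, -4.43302488e+01, -1.78586429e+01, -2.53862690e-04,
        3.94879840e-03,  1.28818044e-06]), 'tcp_pos': array([0.20683269, 0.58924859, 0.30303921]), 'tool_rot': array([ 1.68064107e-01,  9.85775580e-01, -9.21096506e-04, -3.36572495e-04]), 'force': array([-0.271456  , -0.06790128,  0.10789627]), 'ft_torque': array([-0.03983398, -0.04132156, -0.0087524 ]), 'gripper_force': 0.0, 'finger_gap': 0.9995392198209045}
```

View pics/scene.png

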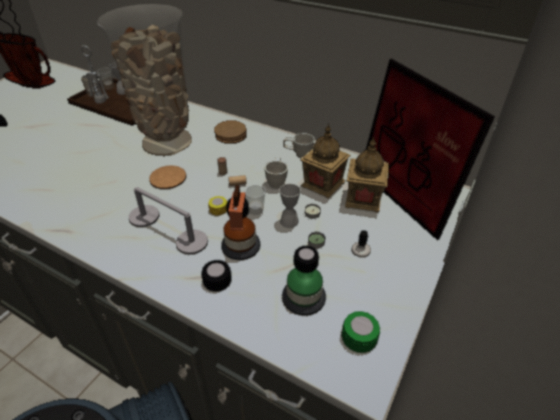

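View pics/top.png

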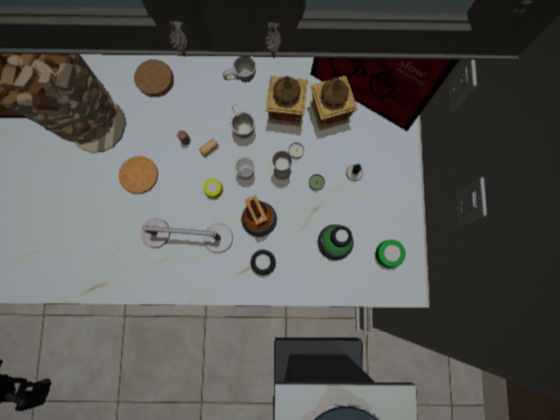

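In the scene view, the amber jar with the copper guard is at (240,225) and the hanging bar at (165,215). In the top view they are at (258,213) and (187,233). Things that could be mistaken for the cap, in top pixels:
- cap on the amber jar, under the guard (258,215)
- loose black lid (263,262)
- green jar's cap (342,237)
- green lid (391,253)
- yellow lid (213,188)

By the description, I choose the cap on the amber jar. The guard on it is the only copper strap.

```bash
python3 - <<'E'
from h import *
a=np.load('pics/top.npz');b=np.load('pics/scene.npz')
def crop(i,u0,u1,v0,v1,s):return cv2.resize(i[v0:v1,u0:u1],None,fx=s,fy=s,interpolation=cv2.INTER_CUBIC)
c1=crop(a['i'],130,300,165,285,4);c2=crop(b['i'],120,320,165,265,3.4) 
c=np.zeros((600,800,3),np.uint8);
x=crop(a['i'],140,290,180,280,2.66);y=crop(b['i'],195,295,170,270,4)
c[:x.shape[0],:x.shape[1]]=x;c[:400,400:800]=y
save('crop',np.clip(c[:400].astype(float)*1.6,0,255).astype(np.uint8))
for n,z in(('top',a),('scene',b)):
    P=z['P'];X,Y,Z=P[...,0],P[...,1],P[...,2]
    I=z['i'].astype(int)
    print(n,'table z',np.nanmedian(Z[(np.abs(X-.5)<.1)&(np.abs(Y-.15)<.15)]))
    j=P[213,258] if n=='top' else P[200,238]
    print('jar hit',j)
    near=np.hypot(X-j[0],Y-j[1])<.06
    for lo,hi in((.135,.17),(.12,.135),(.075,.12)):
        m=near&(Z>lo)&(Z<hi);Q=P[m]
        if len(Q)>4:
            r=cv2.minAreaRect((Q[:,:2]*1000).astype(np.float32)); print(lo,hi,len(Q),Q.mean(0),r,'zmax',Q[:,2].max())
    k=P[232,190] if n=='top' else P[205,165]
    print('bar hit',k)
    m=(Z>.07)&(Z<.1)&(np.hypot(X-k[0],Y-k[1])<.13)&(np.hypot(X-j[0],Y-j[1])>.07)
    Q=P[m];r=cv2.minAreaRect((Q[:,:2]*1000).astype(np.float32));print('bar',len(Q),Q.mean(0),r,Q[:,2].max())
E
```

```text
top table z 0.0012168104721969053
jar hit [0.51086352 0.19713029 0.1569509 ]
0.135 0.17 90 [0.52292472 0.20342602 0.15456962] ((524.6698608398438, 204.35255432128906), (36.31575393676758, 9.802497863769531), 26.59077262878418) zmax 0.1593740138341626
0.12 0.135 346 [0.52334744 0.20380996 0.12705986] ((524.9234008789062, 203.89675903320312), (59.614009857177734, 42.98716354370117), 27.31780433654785) zmax 0.13322847393048542
0.075 0.12 66 [0.50255363 0.19459602 0.10132614] ((513.1046142578125, 197.63865661621094), (37.402587890625, 44.516929626464844), 29.121145248413086) zmax 0.11988080301941217
bar hit [0.47854976 0.34856645 0.09283078]
bar 358 [0.48266892 0.37488821 0.08865413] ((483.0135192871094, 375.36810302734375), (163.79795837402344, 13.582324981689453), 85.98002624511719) 0.09562053540629811
scene table z -0.0001366172431670476
jar hit [0.51265756 0.19238688 0.14126594]
0.135 0.17 109 [0.51762668 0.19952269 0.14907917] ((521.6525268554688, 202.66563415527344), (35.21442413330078, 10.291105270385742), 27.041244506835938) zmax 0.15547815086151096
0.12 0.135 280 [0.51696679 0.19821227 0.12532054] ((521.6046142578125, 202.21311950683594), (60.65644836425781, 39.82236862182617), 33.82156753540039) zmax 0.13483071894303655
0.075 0.12 320 [0.50385818 0.19015976 0.10064225] ((518.3463134765625, 198.73931884765625), (56.79090118408203, 44.51667785644531), 45.83776092529297) zmax 0.11993138645063572
bar hit [0.47486904 0.3565107  0.08522896]
bar 337 [0.47845843 0.36772085 0.08497099] ((480.5689697265625, 373.6909484863281), (162.71749877929688, 14.687176704406738), 85.78671264648438) 0.09037111908021045
```

View pics/crop.png

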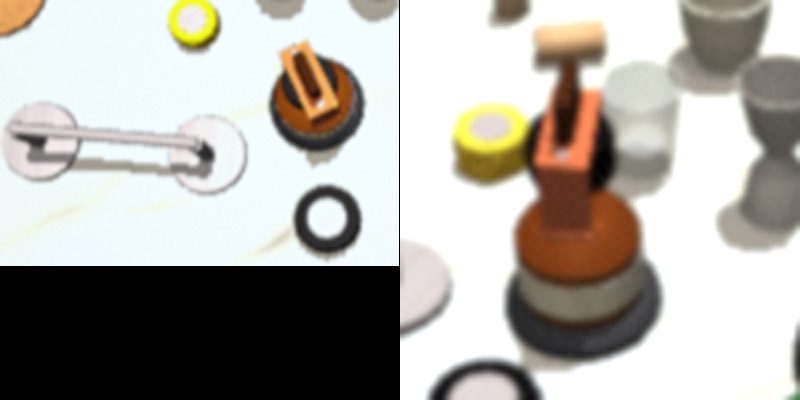

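The crop confirms it: the copper guard with its wooden grip sits on the amber jar, and the black cap shows beneath it. The guard's x axis is at about 27°, and the bar runs at about 86°.

```bash
cat >> h.py <<'E'
def goto(x,y,z,yaw):
    """print dp (tool, normalised total) and turn (tool z, normalised) to bring TCP there, tool-y at yaw deg"""
    s=manip.sense();M=R.from_quat(s['tool_rot']).as_matrix()
    d=M.T@(np.array([x,y,z])-s['tcp_pos'])
    ty=np.degrees(np.arctan2(M[1,1],M[0,1]));k=(yaw-ty+180)%360-180
    print('dp/0.5',np.round(d/.5,4),'mm',np.round(d*1e3,1),'tool-y deg',round(ty,2),'world turn',round(k,2),'tool z turn',round(-k/360,4),'tilt',np.round(M[:,2],4),'q',np.round(s['q'],2),'F',np.round(s['force'],1),'gap',round(s['finger_gap'],3),'t',round(s['t'],2),'tcp',np.round(s['tcp_pos'],4))
E
python3 -c "
from h import *
goto(.523,.2035,.30,117)"
```

```text
dp/0.5 [-0.8522 -0.5184  0.0068] mm [-426.1 -259.2    3.4] tool-y deg 70.65 world turn 46.35 tool z turn -0.1288 tilt [-0.001  -0.0017 -1.    ] q [ 1.05  0.53  1.43  0.    1.18 -0.18] F [-0.3 -0.1  0.1] gap 1.0 t 0.1 tcp [0.2068 0.5892 0.303 ]
```

```bash
python3 -m crank '[{"dp":[-0.061,-0.037,0],"delta_rot":[0,0,0],"fingers":1},{"dp":[-0.061,-0.037,0],"delta_rot":[0,0,0],"fingers":1},{"dp":[-0.061,-0.037,0],"delta_rot":[0,0,0],"fingers":1},{"dp":[-0.061,-0.037,0],"delta_rot":[0,0,0],"fingers":1},{"dp":[-0.061,-0.037,0],"delta_rot":[0,0,0],"fingers":1},{"dp":[-0.061,-0.037,0],"delta_rot":[0,0,0],"fingers":1},{"dp":[-0.061,-0.037,0],"delta_rot":[0,0,0],"fingers":1},{"dp":[-0.061,-0.037,0],"delta_rot":[0,0,0],"fingers":1},{"dp":[-0.061,-0.037,0],"delta_rot":[0,0,0],"fingers":1},{"dp":[-0.061,-0.037,0],"delta_rot":[0,0,0],"fingers":1},{"dp":[-0.061,-0.037,0],"delta_rot":[0,0,0],"fingers":1},{"dp":[-0.061,-0.037,0],"delta_rot":[0,0,0],"fingers":1}]' 40
python3 -m crank '[{"dp":[-0.06,-0.037,0],"delta_rot":[0,0,0],"fingers":1},{"dp":[-0.06,-0.037,0],"delta_rot":[0,0,0],"fingers":1},{"dp":[0,0,0],"delta_rot":[0,0,-0.0184],"fingers":1},{"dp":[0,0,0],"delta_rot":[0,0,-0.0184],"fingers":1},{"dp":[0,0,0],"delta_rot":[0,0,-0.0184],"fingers":1},{"dp":[0,0,0],"delta_rot":[0,0,-0.0184],"fingers":1},{"dp":[0,0,0],"delta_rot":[0,0,-0.0184],"fingers":1},{"dp":[0,0,0],"delta_rot":[0,0,-0.0184],"fingers":1},{"dp":[0,0,0],"delta_rot":[0,0,-0.0184],"fingers":1},{"dp":[0,0,0],"delta_rot":[0,0,0],"fingers":1}]'
python3 -c "
from h import *
goto(.523,.2035,.30,117)
i,d,P=pts('wrist');save('w1',i);np.savez('pics/w1',i=i,P=P)
X,Y,Z=P[...,0],P[...,1],P[...,2]
for lo,hi in((.145,.165),(.122,.135)):
  m=(np.hypot(X-.523,Y-.2035)<.06)&(Z>lo)&(Z<hi);Q=P[m];print(len(Q),Q.mean(0) if len(Q) else 0,cv2.minAreaRect((Q[:,:2]*1000).astype(np.float32)) if len(Q)>4 else 0)
"
```

```text
t: 1.1
tcp_pos: [0.4795, 0.2573, 0.3036]
tool_rot: [0.168, 0.986, -0.0, -0.0]
force: [0.7, 1.1, 0.8]
finger_gap: 1.001
gripper_force: 0.0
t: 1.93
tcp_pos: [0.5229, 0.2041, 0.3035]
tool_rot: [-0.234, 0.972, 0.0, -0.001]
force: [-0.1, 0.7, 0.5]
finger_gap: 0.997
gripper_force: 0.0
dp/0.5 [ 0.0003 -0.0011  0.007 ] mm [ 0.1 -0.5  3.5] tool-y deg 117.12 world turn -0.12 tool z turn 0.0003 tilt [-1.1e-03 -2.0e-04 -1.0e+00] q [ 0.17  0.44  1.59 -0.    1.11 -1.87] F [-0.1  0.7  0.5] gap 0.997 t 1.93 tcp [0.5229 0.2041 0.3035]
692 [0.52264745 0.20094327 0.15530768] ((523.9085693359375, 201.6133575439453), (35.6063346862793, 9.356100082397461), 27.083805084228516)
2337 [0.52110571 0.19997278 0.12711896] ((523.8544311523438, 201.38323974609375), (59.696224212646484, 42.6439208984375), 26.593521118164062)
```

```bash
python3 -m crank '[{"dp":[0,-0.0032,0.03],"delta_rot":[0,0,0],"fingers":1},{"dp":[0,0,0.04],"delta_rot":[0,0,0],"fingers":0.3},{"dp":[0,0,0.04],"delta_rot":[0,0,0],"fingers":0.3},{"dp":[0,0,0.04],"delta_rot":[0,0,0],"fingers":0},{"dp":[0,0,0.025],"delta_rot":[0,0,0],"fingers":-0.3},{"dp":[0,0,0.015],"delta_rot":[0,0,0],"fingers":-0.5},{"dp":[0,0,0.006],"delta_rot":[0,0,0],"fingers":-0.5},{"dp":[0,0,0],"delta_rot":[0,0,0],"fingers":-0.5}]' 40
python3 -c "
from h import *
goto(.523,.2035,.205,117)"
```

```text
t: 2.65
tcp_pos: [0.5238, 0.2027, 0.2054]
tool_rot: [-0.233, 0.972, 0.0, -0.001]
force: [-0.2, -0.1, 0.2]
finger_gap: 0.253
gripper_force: 0.0
dp/0.5 [0.0006 0.0022 0.0008] mm [0.3 1.1 0.4] tool-y deg 116.94 world turn 0.06 tool z turn -0.0002 tilt [-1.1e-03 -2.0e-04 -1.0e+00] q [ 0.17  0.58  1.68  0.    0.88 -1.87] F [-0.2 -0.1  0.2] gap 0.253 t 2.65 tcp [0.5238 0.2027 0.2054]
```

```bash
python3 -m crank '[{"dp":[0,0,0],"delta_rot":[0,0,0],"fingers":-1},{"dp":[0,0,0],"delta_rot":[0,0,0],"fingers":-1},{"dp":[0,0,0],"delta_rot":[0,0,0],"fingers":-1},{"dp":[0,0,0],"delta_rot":[0,0,0],"fingers":-1},{"dp":[0,0,0],"delta_rot":[0,0,0],"fingers":-1},{"dp":[0,0,0],"delta_rot":[0,0,0],"fingers":-1}]' 40
python3 -c "
from h import *
goto(.523,.2035,.205,117)"
```

```text
t: 3.15
tcp_pos: [0.5242, 0.2028, 0.2066]
tool_rot: [-0.234, 0.972, -0.0, 0.001]
force: [-0.4, 0.3, 2.3]
finger_gap: 0.104
gripper_force: 43.9
dp/0.5 [0.0014 0.0024 0.0032] mm [0.7 1.2 1.6] tool-y deg 117.01 world turn -0.01 tool z turn 0.0 tilt [ 1.2e-03  2.0e-04 -1.0e+00] q [ 0.17  0.58  1.68 -0.    0.88 -1.87] F [-0.4  0.3  2.3] gap 0.104 t 3.15 tcp [0.5242 0.2028 0.2066]
```

```bash
python3 -m crank '[{"dp":[0,0,-0.01],"delta_rot":[0,0,0],"fingers":-1},{"dp":[0,0,-0.025],"delta_rot":[0,0,0],"fingers":-1},{"dp":[0,0,-0.035],"delta_rot":[0,0,0],"fingers":-1},{"dp":[0,0,-0.04],"delta_rot":[0,0,0],"fingers":-1},{"dp":[0,0,-0.04],"delta_rot":[0,0,0],"fingers":-1},{"dp":[0,0,-0.03],"delta_rot":[0,0,0],"fingers":-1},{"dp":[0,0,-0.01],"delta_rot":[0,0,0],"fingers":-1},{"dp":[0,0,0],"delta_rot":[0,0,0],"fingers":-1}]' 50
python3 -c "
from h import *
goto(.482,.3745,.30,86)"
```

```text
t: 3.82
tcp_pos: [0.5245, 0.2028, 0.3024]
tool_rot: [-0.234, 0.972, -0.0, 0.002]
force: [0.1, -0.1, -2.0]
finger_gap: 0.104
gripper_force: 49.5
dp/0.5 [-0.0803  0.3445  0.0047] mm [-40.1 172.2   2.3] tool-y deg 117.01 world turn -31.01 tool z turn 0.0861 tilt [ 3.2e-03  6.0e-04 -1.0e+00] q [ 0.17  0.44  1.6   0.    1.1  -1.87] F [ 0.1 -0.1 -2. ] gap 0.104 t 3.82 tcp [0.5245 0.2028 0.3024]
```

```bash
python3 -m crank '[{"dp":[-0.006,0.025,0],"delta_rot":[0,0,0],"fingers":-1},{"dp":[-0.0125,0.055,0],"delta_rot":[0,0,0],"fingers":-1},{"dp":[-0.0145,0.062,0],"delta_rot":[0,0,0],"fingers":-1},{"dp":[-0.0145,0.062,0],"delta_rot":[0,0,0],"fingers":-1},{"dp":[-0.0145,0.062,0],"delta_rot":[0,0,0],"fingers":-1},{"dp":[-0.0125,0.055,0],"delta_rot":[0,0,0],"fingers":-1},{"dp":[-0.006,0.0235,0],"delta_rot":[0,0,0.01],"fingers":-1},{"dp":[0,0,0],"delta_rot":[0,0,0.017],"fingers":-1},{"dp":[0,0,0],"delta_rot":[0,0,0.018],"fingers":-1},{"dp":[0,0,0],"delta_rot":[0,0,0.018],"fingers":-1},{"dp":[0,0,0],"delta_rot":[0,0,0.014],"fingers":-1},{"dp":[0,0,0],"delta_rot":[0,0,0.009],"fingers":-1}]'
python3 -m crank '[{"dp":[0,0,0],"delta_rot":[0,0,0],"fingers":-1},{"dp":[0,0,0],"delta_rot":[0,0,0],"fingers":-1}]'
python3 -c "
from h import *
goto(.482,.3745,.30,86)
i,d,P=pts('wrist');save('w2',i)
X,Y,Z=P[...,0],P[...,1],P[...,2]
m=(np.hypot(X-.482,Y-.3745)<.1)&(Z>.07)&(Z<.1);Q=P[m];print(len(Q));print(cv2.minAreaRect((Q[:,:2]*1000).astype(np.float32)))
m=(np.hypot(X-.482,Y-.3745)<.06)&(Z>.19)&(Z<.25);Q=P[m];print(len(Q));print(Q.mean(0),cv2.minAreaRect((Q[:,:2]*1000).astype(np.float32)))
"
```

```text
t: 4.82
tcp_pos: [0.4801, 0.375, 0.2988]
tool_rot: [0.036, 0.999, -0.001, -0.002]
force: [-0.1, 0.3, -1.7]
finger_gap: 0.104
gripper_force: 49.5
t: 4.98
tcp_pos: [0.4805, 0.3748, 0.2994]
tool_rot: [0.033, 0.999, -0.001, -0.001]
force: [-0.2, 0.2, -1.2]
finger_gap: 0.108
gripper_force: 49.5
dp/0.5 [-0.0029 -0.0004 -0.0013] mm [-1.5 -0.2 -0.6] tool-y deg 86.17 world turn -0.17 tool z turn 0.0005 tilt [-0.0028 -0.0011 -1.    ] q [ 0.48  0.51  1.48  0.    1.16 -1.02] F [-0.2  0.2 -1.2] gap 0.108 t 4.98 tcp [0.4805 0.3748 0.2994]
1462
((482.7274475097656, 372.7587890625), (164.32301330566406, 13.674821853637695), 86.13713073730469)
5640
[0.46653914 0.37471193 0.23158891] ((472.877685546875, 374.5553894042969), (34.98735427856445, 49.44416046142578), 73.81001281738281)
```

View pics/w2.png

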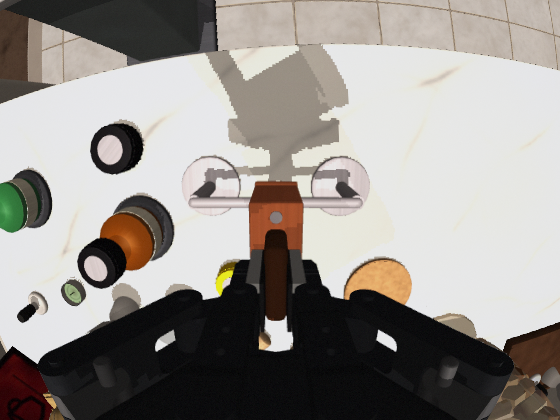

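The wrist view shows the guard held square to the bar, with the crown at (275,215) and the bar line at row 203. The bar is centred at about x 0.4825, so I'll shift 2 mm and lower.

```bash
python3 -m crank '[{"dp":[-0.004,0,0.02],"delta_rot":[0,0,0],"fingers":-1},{"dp":[0,0,0.04],"delta_rot":[0,0,0],"fingers":-1},{"dp":[0,0,0.04],"delta_rot":[0,0,0],"fingers":-1},{"dp":[0,0,0.04],"delta_rot":[0,0,0],"fingers":-1},{"dp":[0,0,0.04],"delta_rot":[0,0,0],"fingers":-1},{"dp":[0,0,0.03],"delta_rot":[0,0,0],"fingers":-1},{"dp":[0,0,0.02],"delta_rot":[0,0,0],"fingers":-1},{"dp":[0,0,0.01],"delta_rot":[0,0,0],"fingers":-1},{"dp":[0,0,0],"delta_rot":[0,0,0],"fingers":-1}]'
python3 -m crank '[{"dp":[0,0,0.004],"delta_rot":[0,0,0],"fingers":-1},{"dp":[0,0,0.004],"delta_rot":[0,0,0],"fingers":-1},{"dp":[0,0,0],"delta_rot":[0,0,0],"fingers":-1}]'
python3 -c "
from h import *
goto(.482,.3745,.173,86)"
```

```text
t: 5.78
tcp_pos: [0.4831, 0.374, 0.1794]
tool_rot: [0.034, 0.999, -0.001, -0.001]
force: [-0.1, 0.0, 0.0]
finger_gap: 0.105
gripper_force: 49.5
t: 6.03
tcp_pos: [0.4838, 0.3745, 0.1775]
tool_rot: [0.034, 0.999, 0.0, 0.001]
force: [-0.4, 0.0, -0.2]
finger_gap: 0.103
gripper_force: 49.5
dp/0.5 [ 0.0037 -0.0002  0.0089] mm [ 1.8 -0.1  4.5] tool-y deg 86.06 world turn -0.06 tool z turn 0.0002 tilt [ 1.1e-03  6.0e-04 -1.0e+00] q [ 0.48  0.67  1.57 -0.    0.9  -1.03] F [-0.4  0.  -0.2] gap 0.103 t 6.03 tcp [0.4838 0.3745 0.1775]
```

```bash
python3 -m crank '[{"dp":[0.001,0,0.003],"delta_rot":[0,0,0],"fingers":-1},{"dp":[0.001,0,0.003],"delta_rot":[0,0,0],"fingers":-1},{"dp":[0,0,0],"delta_rot":[0,0,0],"fingers":-1}]'
python3 -m crank '[{"dp":[0,0,0.002],"delta_rot":[0,0,0],"fingers":-1},{"dp":[0,0,0],"delta_rot":[0,0,0],"fingers":-1}]'
python3 -m crank '[{"dp":[0,0,0.002],"delta_rot":[0,0,0],"fingers":-1},{"dp":[0,0,0],"delta_rot":[0,0,0],"fingers":-1}]'
```

```text
t: 6.28
tcp_pos: [0.4823, 0.3743, 0.174]
tool_rot: [0.034, 0.999, -0.0, -0.0]
force: [0.7, -0.7, -1.6]
finger_gap: 0.102
gripper_force: 49.5
t: 6.45
tcp_pos: [0.4825, 0.3744, 0.1729]
tool_rot: [0.034, 0.999, -0.0, -0.0]
force: [-0.3, 0.4, -1.6]
finger_gap: 0.103
gripper_force: 49.5
t: 6.62
tcp_pos: [0.4826, 0.3744, 0.1725]
tool_rot: [0.034, 0.999, 0.0, 0.0]
force: [-0.6, -0.3, 3.3]
finger_gap: 0.104
gripper_force: 50.1
```

```bash
python3 -m crank '[{"dp":[0,0,0],"delta_rot":[0,0,0],"fingers":-0.7},{"dp":[0,0,0],"delta_rot":[0,0,0],"fingers":-0.6},{"dp":[0,0,0],"delta_rot":[0,0,0],"fingers":-0.4},{"dp":[0,0,0],"delta_rot":[0,0,0],"fingers":-0.4},{"dp":[0,0,-0.01],"delta_rot":[0,0,0],"fingers":-0.4},{"dp":[0,0,-0.02],"delta_rot":[0,0,0],"fingers":-0.4},{"dp":[0,0,-0.03],"delta_rot":[0,0,0],"fingers":-0.4},{"dp":[0,0,-0.04],"delta_rot":[0,0,0],"fingers":0},{"dp":[0,0,-0.06],"delta_rot":[0,0,0],"fingers":0.5},{"dp":[0,0,-0.06],"delta_rot":[0,0,0],"fingers":1},{"dp":[0,0,-0.02],"delta_rot":[0,0,0],"fingers":1},{"dp":[0,0,0],"delta_rot":[0,0,0],"fingers":1}]'
python3 -c "
from h import *
goto(.5235,.2025,.29,90)
i,d,P=pts('scene');i2,d2,P2=pts('wrist')
save('s3',np.hstack([cv2.resize(i[130:270,100:300],(400,280)),cv2.resize(i2[100:310,130:430],(400,280))]))
X,Y,Z=P2[...,0],P2[...,1],P2[...,2]
m=(np.hypot(X-.5235,Y-.2025)<.035)&(Z>.118)&(Z<.13);Q=P2[m];print(len(Q),cv2.minEnclosingCircle((Q[:,:2]*1000).astype(np.float32)))
m=(np.hypot(X-.4825,Y-.374)<.05)&(Z>.085)&(Z<.14);Q=P2[m];print(len(Q),Q.mean(0),cv2.minAreaRect((Q[:,:2]*1000).astype(np.float32)))
"
```

```text
t: 7.62
tcp_pos: [0.484, 0.3753, 0.2963]
tool_rot: [0.034, 0.999, 0.002, 0.004]
force: [-0.0, 0.2, 0.4]
finger_gap: 0.981
gripper_force: 0.0
dp/0.5 [-0.1024 -0.3393  0.0118] mm [ -51.2 -169.7    5.9] tool-y deg 86.06 world turn 3.94 tool z turn -0.0109 tilt [ 0.0078  0.004  -1.    ] q [ 0.48  0.52  1.48 -0.    1.14 -1.02] F [-0.   0.2  0.4] gap 0.981 t 7.62 tcp [0.484  0.3753 0.2963]
1448 ((524.1017456054688, 201.68008422851562), 23.22277069091797)
3001 [0.47992179 0.3739156  0.09799083] ((482.09149169921875, 373.7877197265625), (62.497032165527344, 86.49717712402344), 30.50270652770996)
```

View pics/s3.png

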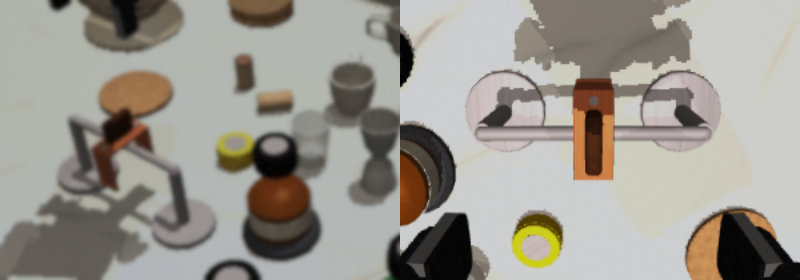

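The guard straddles the bar freely, at (595,135) in the right panel. The amber cap is exposed, centred near (0.524, 0.202), so I'll move over it.

```bash
python3 -m crank '[{"dp":[-0.0102,-0.034,0],"delta_rot":[0,0,0],"fingers":1},{"dp":[-0.018,-0.06,0],"delta_rot":[0,0,0],"fingers":1},{"dp":[-0.02,-0.068,0],"delta_rot":[0,0,0],"fingers":1},{"dp":[-0.02,-0.068,0],"delta_rot":[0,0,0],"fingers":1},{"dp":[-0.018,-0.06,0],"delta_rot":[0,0,0],"fingers":1},{"dp":[-0.0162,-0.05,0],"delta_rot":[0,0,0],"fingers":1},{"dp":[0,0,0],"delta_rot":[0,0,0.016],"fingers":1},{"dp":[0,0,0],"delta_rot":[0,0,0.019],"fingers":1},{"dp":[0,0,0],"delta_rot":[0,0,0.019],"fingers":1},{"dp":[0,0,0],"delta_rot":[0,0,0.019],"fingers":1},{"dp":[0,0,0],"delta_rot":[0,0,0.019],"fingers":1},{"dp":[0,0,0],"delta_rot":[0,0,0.019],"fingers":1}]'
python3 -m crank '[{"dp":[0,0,0],"delta_rot":[0,0,0.019],"fingers":1},{"dp":[0,0,0],"delta_rot":[0,0,0.019],"fingers":1},{"dp":[0,0,0],"delta_rot":[0,0,0.007],"fingers":1},{"dp":[0,0,0],"delta_rot":[0,0,0],"fingers":1},{"dp":[0,0,0],"delta_rot":[0,0,0],"fingers":1}]'
python3 -c "
from h import *
goto(.524,.202,.168,30)
i2,d2,P2=pts('wrist')
X,Y,Z=P2[...,0],P2[...,1],P2[...,2]
m=(np.hypot(X-.5235,Y-.2025)<.035)&(Z>.118)&(Z<.13);Q=P2[m];print(len(Q),Q[:,2].mean(),cv2.minEnclosingCircle((Q[:,:2]*1000).astype(np.float32)))
r=np.hypot(X-.524,Y-.202);m=(Z>.03)&(Z<.16)&(r>.05)&(r<.12);print('near',np.nanmin(r[m]),P2[m][np.argmin(r[m])])
m&=Z>.08;print('near high',np.nanmin(r[m]),P2[m][np.argmin(r[m])]) if m.any() else 0
"
```

```text
t: 8.72
tcp_pos: [0.5207, 0.2009, 0.2895]
tool_rot: [0.377, 0.926, -0.001, -0.002]
force: [0.1, -1.5, -0.9]
finger_gap: 1.002
gripper_force: 0.0
t: 9.13
tcp_pos: [0.521, 0.2011, 0.2902]
tool_rot: [0.5, 0.866, -0.001, -0.001]
force: [0.3, 0.3, -0.4]
finger_gap: 1.0
gripper_force: 0.0
dp/0.5 [-0.0017  0.0069  0.2443] mm [ -0.8   3.5 122.1] tool-y deg 29.97 world turn 0.03 tool z turn -0.0001 tilt [-3.7e-03 -6.0e-04 -1.0e+00] q [ 0.17  0.46  1.61  0.    1.07 -0.35] F [ 0.3  0.3 -0.4] gap 1.0 t 9.13 tcp [0.521  0.2011 0.2902]
2581 0.12415873359427719 ((524.1607666015625, 201.88461303710938), 22.7675838470459)
near 0.07651387790769441 [0.4482824  0.19099007 0.03212743]
near high 0.09949547420397588 [0.48117392 0.29180688 0.08020984]
```

```bash
python3 -m crank '[{"dp":[-0.0017,0.007,0.02],"delta_rot":[0,0,0],"fingers":1},{"dp":[0,0,0.04],"delta_rot":[0,0,0],"fingers":1},{"dp":[0,0,0.05],"delta_rot":[0,0,0],"fingers":1},{"dp":[0,0,0.05],"delta_rot":[0,0,0],"fingers":1},{"dp":[0,0,0.04],"delta_rot":[0,0,0],"fingers":1},{"dp":[0,0,0.03],"delta_rot":[0,0,0],"fingers":0.8},{"dp":[0,0,0.015],"delta_rot":[0,0,0],"fingers":0.6},{"dp":[0,0,0.003],"delta_rot":[0,0,0],"fingers":0.4},{"dp":[0,0,0],"delta_rot":[0,0,0],"fingers":0.3},{"dp":[0,0,0],"delta_rot":[0,0,0],"fingers":0.3}]' 40
python3 -c "
from h import *
goto(.524,.202,.165,30)"
```

```text
t: 10.02
tcp_pos: [0.526, 0.2024, 0.1685]
tool_rot: [0.501, 0.866, 0.0, 0.001]
force: [1.3, -0.3, -0.2]
finger_gap: 0.65
gripper_force: 0.0
dp/0.5 [ 0.0013 -0.0038  0.0069] mm [ 0.7 -1.9  3.5] tool-y deg 29.91 world turn 0.09 tool z turn -0.0003 tilt [ 1.5e-03  2.0e-04 -1.0e+00] q [ 0.17  0.64  1.7  -0.    0.8  -0.35] F [ 1.3 -0.3 -0.2] gap 0.65 t 10.02 tcp [0.526  0.2024 0.1685]
```

```bash
python3 -m crank '[{"dp":[0,0,0],"delta_rot":[0,0,0],"fingers":0.1},{"dp":[0,0,0],"delta_rot":[0,0,0],"fingers":-0.1},{"dp":[0,0,0],"delta_rot":[0,0,0],"fingers":-0.4},{"dp":[0,0,0],"delta_rot":[0,0,0],"fingers":-1},{"dp":[0,0,0],"delta_rot":[0,0,0],"fingers":-1},{"dp":[0,0,0],"delta_rot":[0,0,0],"fingers":-1}]' 50
python3 -c "
from h import *
goto(.524,.202,.165,30);print(manip.sense()['ft_torque'])"
```

```text
t: 10.52
tcp_pos: [0.5259, 0.2023, 0.1692]
tool_rot: [0.501, 0.866, 0.001, 0.001]
force: [-1.7, -0.6, 6.8]
finger_gap: 0.496
gripper_force: 50.8
dp/0.5 [ 0.0013 -0.0036  0.0085] mm [ 0.7 -1.8  4.2] tool-y deg 29.9 world turn 0.1 tool z turn -0.0003 tilt [ 2.2e-03  3.0e-04 -1.0e+00] q [ 0.17  0.64  1.7  -0.    0.8  -0.35] F [-1.7 -0.6  6.8] gap 0.496 t 10.52 tcp [0.5259 0.2023 0.1692]
[-0.08685059  0.22672499  0.02379712]
```

```bash
s='from h import *
goto(.524,.202,.165,30);print("T",manip.sense()["ft_torque"])'
python3 -m crank '[{"dp":[0,0,0],"delta_rot":[0,0,-0.007],"fingers":-1},{"dp":[0,0,0],"delta_rot":[0,0,-0.007],"fingers":-1}]' 60; python3 -c "$s"
python3 -m crank '[{"dp":[0,0,0],"delta_rot":[0,0,-0.007],"fingers":-1},{"dp":[0,0,0],"delta_rot":[0,0,-0.007],"fingers":-1}]'; python3 -c "$s"
```

```text
t: 10.68
tcp_pos: [0.526, 0.2024, 0.1693]
tool_rot: [0.462, 0.887, 0.001, 0.001]
force: [-0.2, -1.0, 7.0]
finger_gap: 0.495
gripper_force: 59.8
dp/0.5 [ 0.0016 -0.0038  0.0085] mm [ 0.8 -1.9  4.3] tool-y deg 35.02 world turn -5.02 tool z turn 0.0139 tilt [ 2.4e-03  6.0e-04 -1.0e+00] q [ 0.17  0.64  1.7   0.    0.8  -0.44] F [-0.2 -1.   7. ] gap 0.495 t 10.68 tcp [0.526  0.2024 0.1693]
T [-0.08216919  0.17136184 -0.29423565]
t: 10.85
tcp_pos: [0.526, 0.2033, 0.1693]
tool_rot: [0.423, 0.906, 0.002, 0.001]
force: [-1.7, 6.1, 6.5]
finger_gap: 0.497
gripper_force: 60.0
dp/0.5 [ 0.0005 -0.0047  0.0087] mm [ 0.2 -2.4  4.3] tool-y deg 39.97 world turn -9.97 tool z turn 0.0277 tilt [ 0.0026  0.0031 -1.    ] q [ 0.17  0.64  1.7   0.    0.8  -0.53] F [-1.7  6.1  6.5] gap 0.497 t 10.85 tcp [0.526  0.2033 0.1693]
T [1.06864023 0.21463347 0.00571039]
```

```bash
s='from h import *
goto(.524,.202,.165,30);print("T",manip.sense()["ft_torque"])'
python3 -m crank '[{"dp":[0,0,0],"delta_rot":[0,0,-0.007],"fingers":-1},{"dp":[0,0,0],"delta_rot":[0,0,-0.007],"fingers":-1}]'; python3 -c "$s"
python3 -m crank '[{"dp":[0,0,0],"delta_rot":[0,0,-0.007],"fingers":-1},{"dp":[0,0,0],"delta_rot":[0,0,0],"fingers":-1}]'; python3 -c "$s"
```

```text
t: 11.02
tcp_pos: [0.5257, 0.2041, 0.1693]
tool_rot: [0.384, 0.923, 0.003, 0.0]
force: [-2.2, 5.6, 6.0]
finger_gap: 0.491
gripper_force: 60.4
dp/0.5 [-0.0007 -0.0054  0.0086] mm [-0.3 -2.7  4.3] tool-y deg 44.82 world turn -14.82 tool z turn 0.0412 tilt [ 0.0022  0.005  -1.    ] q [ 0.17  0.64  1.7   0.01  0.8  -0.62] F [-2.2  5.6  6. ] gap 0.491 t 11.02 tcp [0.5257 0.2041 0.1693]
T [ 0.95468747  0.13182336 -1.02001661]
t: 11.18
tcp_pos: [0.5255, 0.2046, 0.1694]
tool_rot: [0.364, 0.931, 0.003, -0.0]
force: [-3.1, 8.2, 6.0]
finger_gap: 0.495
gripper_force: 60.2
dp/0.5 [-0.0013 -0.0059  0.0087] mm [-0.6 -2.9  4.3] tool-y deg 47.33 world turn -17.33 tool z turn 0.0481 tilt [ 0.002   0.0058 -1.    ] q [ 0.17  0.64  1.7   0.01  0.8  -0.66] F [-3.1  8.2  6. ] gap 0.495 t 11.18 tcp [0.5255 0.2046 0.1694]
T [ 1.5144403   0.27049453 -0.27248658]
```

```bash
s='from h import *
goto(.524,.202,.165,30);print("T",manip.sense()["ft_torque"])'
python3 -m crank '[{"dp":[0,0,0],"delta_rot":[0,0,0.012],"fingers":-1},{"dp":[0,0,0],"delta_rot":[0,0,0.012],"fingers":-1},{"dp":[0,0,0],"delta_rot":[0,0,0.012],"fingers":-1},{"dp":[0,0,0],"delta_rot":[0,0,0.012],"fingers":-1}]'; python3 -c "$s"
python3 -m crank '[{"dp":[0,0,0],"delta_rot":[0,0,0.01],"fingers":-1},{"dp":[0,0,0],"delta_rot":[0,0,0.01],"fingers":-1}]'; python3 -c "$s"
python3 -m crank '[{"dp":[0,0,0],"delta_rot":[0,0,0.01],"fingers":-1},{"dp":[0,0,0],"delta_rot":[0,0,0.01],"fingers":-1}]'; python3 -c "$s"
```

```text
t: 11.52
tcp_pos: [0.526, 0.2022, 0.1693]
tool_rot: [0.499, 0.866, 0.0, 0.001]
force: [-0.3, -2.1, 7.1]
finger_gap: 0.502
gripper_force: 60.3
dp/0.5 [ 0.0017 -0.0036  0.0085] mm [ 0.8 -1.8  4.3] tool-y deg 30.1 world turn -0.1 tool z turn 0.0003 tilt [ 2.4e-03 -5.0e-04 -1.0e+00] q [ 0.17  0.64  1.7  -0.    0.8  -0.36] F [-0.3 -2.1  7.1] gap 0.502 t 11.52 tcp [0.526  0.2022 0.1693]
T [-0.42220814  0.15891234  0.09407787]
t: 11.68
tcp_pos: [0.5259, 0.2018, 0.1693]
tool_rot: [0.552, 0.834, 0.0, 0.001]
force: [-1.0, -2.5, 7.9]
finger_gap: 0.494
gripper_force: 60.3
dp/0.5 [ 0.0019 -0.0034  0.0086] mm [ 1.  -1.7  4.3] tool-y deg 22.93 world turn 7.07 tool z turn -0.0196 tilt [ 0.0021 -0.001  -1.    ] q [ 0.17  0.64  1.7  -0.    0.8  -0.23] F [-1.  -2.5  7.9] gap 0.494 t 11.68 tcp [0.5259 0.2018 0.1693]
T [-0.49408467  0.21979153 -0.0094127 ]
t: 11.85
tcp_pos: [0.5258, 0.2017, 0.1693]
tool_rot: [0.604, 0.797, 0.0, 0.001]
force: [-1.5, -2.9, 6.8]
finger_gap: 0.498
gripper_force: 60.3
dp/0.5 [ 0.0017 -0.0034  0.0086] mm [ 0.8 -1.7  4.3] tool-y deg 15.73 world turn 14.27 tool z turn -0.0396 tilt [ 0.0018 -0.0011 -1.    ] q [ 0.17  0.64  1.7  -0.    0.8  -0.1 ] F [-1.5 -2.9  6.8] gap 0.498 t 11.85 tcp [0.5258 0.2017 0.1693]
T [-0.46576454  0.21537705  0.06046482]
```

Anticlockwise builds torque and pushes the tool sideways, which is a stop. Clockwise turns freely, so I'll continue clockwise.

```bash
s='from h import *
goto(.524,.202,.165,-75);print("T",manip.sense()["ft_torque"])'
python3 -m crank '[{"dp":[0,0,0],"delta_rot":[0,0,0.014],"fingers":-1},{"dp":[0,0,0],"delta_rot":[0,0,0.014],"fingers":-1},{"dp":[0,0,0],"delta_rot":[0,0,0.014],"fingers":-1},{"dp":[0,0,0],"delta_rot":[0,0,0.014],"fingers":-1},{"dp":[0,0,0],"delta_rot":[0,0,0.014],"fingers":-1},{"dp":[0,0,0],"delta_rot":[0,0,0.014],"fingers":-1},{"dp":[0,0,0],"delta_rot":[0,0,0.014],"fingers":-1},{"dp":[0,0,0],"delta_rot":[0,0,0.014],"fingers":-1},{"dp":[0,0,0],"delta_rot":[0,0,0.014],"fingers":-1}]'; python3 -c "$s"
python3 -m crank '[{"dp":[0,0,0],"delta_rot":[0,0,0.014],"fingers":-1},{"dp":[0,0,0],"delta_rot":[0,0,0.014],"fingers":-1},{"dp":[0,0,0],"delta_rot":[0,0,0.014],"fingers":-1},{"dp":[0,0,0],"delta_rot":[0,0,0.014],"fingers":-1},{"dp":[0,0,0],"delta_rot":[0,0,0.014],"fingers":-1},{"dp":[0,0,0],"delta_rot":[0,0,0.014],"fingers":-1},{"dp":[0,0,0],"delta_rot":[0,0,0.014],"fingers":-1}]'; python3 -c "$s"
```

```text
t: 12.6
tcp_pos: [0.5249, 0.2016, 0.1692]
tool_rot: [0.865, 0.502, -0.001, 0.0]
force: [-2.1, -2.5, 9.2]
finger_gap: 0.495
gripper_force: 60.5
dp/0.5 [-0.0002 -0.0019  0.0085] mm [-0.1 -0.9  4.2] tool-y deg -29.71 world turn -45.29 tool z turn 0.1258 tilt [-7.0e-04 -1.3e-03 -1.0e+00] q [ 0.17  0.64  1.7  -0.    0.8   0.69] F [-2.1 -2.5  9.2] gap 0.495 t 12.6 tcp [0.5249 0.2016 0.1692]
T [-0.40100696  0.54954281  0.05339258]
t: 13.18
tcp_pos: [0.5243, 0.2019, 0.1692]
tool_rot: [0.976, 0.216, -0.001, 0.0]
force: [-4.4, -1.9, 10.0]
finger_gap: 0.499
gripper_force: 60.5
dp/0.5 [-0.0005 -0.0004  0.0084] mm [-0.2 -0.2  4.2] tool-y deg -65.0 world turn -10.0 tool z turn 0.0278 tilt [-1.9e-03 -8.0e-04 -1.0e+00] q [ 0.17  0.64  1.7  -0.    0.8   1.3 ] F [-4.4 -1.9 10. ] gap 0.499 t 13.18 tcp [0.5243 0.2019 0.1692]
T [-0.16600384  0.64023297  0.06418111]
```

```bash
s='from h import *
goto(.524,.202,.165,-75);print("T",manip.sense()["ft_torque"])'
python3 -m crank '[{"dp":[0,0,0],"delta_rot":[0,0,0.014],"fingers":-1},{"dp":[0,0,0],"delta_rot":[0,0,0.014],"fingers":-1},{"dp":[0,0,0],"delta_rot":[0,0,0.014],"fingers":-1},{"dp":[0,0,0],"delta_rot":[0,0,0.014],"fingers":-1},{"dp":[0,0,0],"delta_rot":[0,0,0],"fingers":-1}]'; python3 -c "$s"
python3 -m crank '[{"dp":[0,0,-0.006],"delta_rot":[0,0,0],"fingers":-1},{"dp":[0,0,-0.006],"delta_rot":[0,0,0],"fingers":-1},{"dp":[0,0,0],"delta_rot":[0,0,0],"fingers":-1}]'; python3 -c "$s"
```

```text
t: 13.6
tcp_pos: [0.5242, 0.2022, 0.1692]
tool_rot: [0.999, 0.043, -0.001, 0.0]
force: [-4.4, -1.6, 9.0]
finger_gap: 0.498
gripper_force: 60.6
dp/0.5 [-0.0003  0.0003  0.0084] mm [-0.2  0.1  4.2] tool-y deg -85.1 world turn 10.1 tool z turn -0.0281 tilt [-2.e-03 -3.e-04 -1.e+00] q [0.17 0.64 1.7  0.   0.8  1.65] F [-4.4 -1.6  9. ] gap 0.498 t 13.6 tcp [0.5242 0.2022 0.1692]
T [-0.15381486  0.66281558 -0.03778322]
t: 13.85
tcp_pos: [0.5243, 0.2023, 0.174]
tool_rot: [0.999, 0.044, -0.001, 0.0]
force: [-2.9, 0.9, 1.5]
finger_gap: 0.492
gripper_force: 61.3
dp/0.5 [-0.0005  0.0006  0.0181] mm [-0.3  0.3  9. ] tool-y deg -84.94 world turn 9.94 tool z turn -0.0276 tilt [-2.5e-03 -1.0e-04 -1.0e+00] q [0.17 0.63 1.7  0.   0.82 1.65] F [-2.9  0.9  1.5] gap 0.492 t 13.85 tcp [0.5243 0.2023 0.174 ]
T [0.09437965 0.66248711 0.01282848]
```

```bash
python3 -m crank '[{"dp":[0,0,-0.01],"delta_rot":[0,0,0],"fingers":-1},{"dp":[0,0,-0.014],"delta_rot":[0,0,0],"fingers":-1},{"dp":[0,0,-0.02],"delta_rot":[0,0,0],"fingers":-1},{"dp":[0,0,-0.02],"delta_rot":[0,0,0],"fingers":-1},{"dp":[0,0,-0.02],"delta_rot":[0,0,0],"fingers":-1},{"dp":[0,0,-0.01],"delta_rot":[0,0,0],"fingers":-1},{"dp":[0,0,0],"delta_rot":[0,0,0],"fingers":-1},{"dp":[0,0,0],"delta_rot":[0,0,0],"fingers":-1},{"dp":[0,0,0],"delta_rot":[0,0,0],"fingers":-1}]'
python3 -c "
from h import *
goto(.524,.202,.219,-85)
i,d,P=pts('scene');i2,d2,P2=pts('wrist');i3,_,_=pts('top')
save('end',np.vstack([np.hstack([cv2.resize(i[130:270,100:300],(400,280)),cv2.resize(i2,(400,280))]),np.hstack([cv2.resize(i3[140:280,120:320],(400,280)),cv2.resize(i[150:260,190:300],(400,280))])]))
"
```

```text
t: 14.6
tcp_pos: [0.5252, 0.2022, 0.2208]
tool_rot: [0.999, 0.044, -0.0, 0.0]
force: [-0.4, -0.1, -0.4]
finger_gap: 0.494
gripper_force: 61.2
dp/0.5 [-0.0024  0.0001  0.0036] mm [-1.2  0.1  1.8] tool-y deg -84.95 world turn -0.05 tool z turn 0.0001 tilt [-2.e-04 -1.e-04 -1.e+00] q [ 0.17  0.56  1.67 -0.    0.92  1.65] F [-0.4 -0.1 -0.4] gap 0.494 t 14.6 tcp [0.5252 0.2022 0.2208]
```

View pics/end.png

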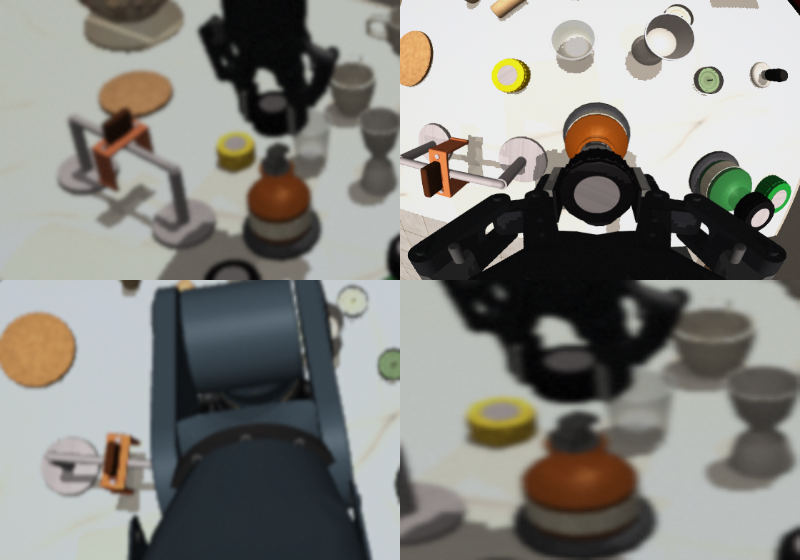

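The cap is held level above the open neck (at (275,110) in the scene panel, with the neck at (277,155)). The guard still hangs on the bar and the bystanders are standing.

```bash
python3 -c "
from station import manip
print(manip.sign_off())"
```

```text
the job is handed in; nothing more can be done
None
```

The guard hangs astride the bar on its own, the amber cap came free turning clockwise after anticlockwise stopped, and I handed in at about 15 s holding it level about 3 cm above the jar's mouth with the bystanders untouched.

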